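Close a paint tin in the treadle press

TASK

The lid on the tin in the bench press is still standing proud. Push the loading shuttle fully home under the ram, then press the treadle right down to its stop to drive the lid home, and let the treadle come all the way back up. Leave the shuttle home under the ram, and do not disturb the other things on the bench.

Things in the scene. Friction and masses are not known exactly. Their poses are not given: they have to be found in the camera images.
- press: Grey bench lid press, fixed. Origin on the bench under the ram axis; x points from its open front to its column, y to its left, z up. In mm: base plate x +-140, y +-65, 12 thick; column x 83 to 127, y +-20; head x -22 to 127, y +-20, z 205 to 260; ram disc radius 30, underside at z 145 when up. The treadle is on the right (y -150) on an 85 wide foot.
- shuttle (a joint): Aluminium slide 105 mm wide running along the press's x, carrying a tin of radius 38 mm clamped to it. Value in m: 0 = fully home against its stop, tin under the ram; grows to 0.09 as it comes out to the front (-x of the press). Friction about 3 N.
- push_plate (a point): Centre of the front face (away from the tin) of the shuttle's upright push plate, 70 mm wide (y), 8 mm thick, top 80 mm above the bench; a 12 mm round bar along its top edge protrudes 2 mm. This point is 50 mm above the bench and 80 mm in front of the tin's axis. Axes as the press.
- lid (a joint): The tin's lid. Value in m: 0 = standing 15 mm proud of the tin's rim, 0.015 = fully home on the rim. It is tight (about 6 N) and stays where it is pushed.
- lid_top (a point): Centre of the lid's flat top (radius 37.5 mm); about 134 mm above the bench when proud, 119 mm when home. Axes as the press.
- treadle (a joint): Sprung treadle (foot pedal) that drives the ram. Value in rad: 0 = up at rest; 0.35 = down on its stop; the spring returns it. Hinge line along the press's y through x 70, z 45 mm in the press frame, 170 mm behind the pad. About 4 N at the pad starts it, 10 to 13 N holds it on the stop.
- treadle_pad (a point): Centre of the top of the treadle's rubber-faced pad, 85 mm long (x), 70 mm wide (y), 12 mm thick; in the press frame about x -92, y -150, z 99 mm when up (sloping 0.25 rad, front edge higher), z 40 mm on the stop. Axes as the press, turned with the treadle.
- mixing_cup: Bystander: open white plastic mixing cup, rim radius 40, 105 high; stands to the left of the press (sizes in mm). Origin at the centre of its underside.
- paint_tin: Bystander: closed round paint tin, radius 43, 110 high; stands to the left of the press (sizes in mm). Origin at the centre of its underside.
- spray_can: Bystander: aerosol can, radius 29, 170 high with a black cap; stands to the right of the treadle (sizes in mm). Origin at the centre of its underside.
- spare_lid: Bystander: spare steel tin lid lying flat, radius 40, 9 thick; right of the treadle (sizes in mm). Origin at the centre of its underside.
- thinner_tin: Bystander: white rectangular tin, 70 x 110 x 190 high, with a cap and wire handle on top (210 in all), far left of the bench (sizes in mm). Origin at the centre of its underside.
- mixing_stick: Bystander: flat wooden stick 200 x 25 x 6 lying on the bench at the left (sizes in mm). Origin at the centre of its underside.
- scraper: Bystander: spatula-like scraper, 200 long, lying on the bench at the right (sizes in mm). Origin at the centre of its underside.

How it is judged:
On the way, in this order (a step that is already met when the one before it is completed fails the run):
1. the shuttle is fully home (within 6 mm) while the lid is still proud and the treadle up (value of joint each of shuttle, lid below 0.006 m and value of joint treadle below 0.08 rad), for 0.2 s.
2. the treadle is down on its stop (over 0.32 of 0.35 rad) with the shuttle home, and the lid is driven home (value of joint treadle above 0.32 rad and value of joint shuttle below 0.008 m and value of joint lid above 0.0115 m), for 0.2 s.
At the end, for the whole second after the job is handed in: The lid is home (within 3.5 mm of its full 15 mm travel), the shuttle is home under the ram (within 8 mm of its stop) and the treadle is back up (within 0.04 rad) (value of joint lid above 0.0115 m and value of joint shuttle below 0.008 m and value of joint treadle below 0.04 rad); the robot touches nothing.
It fails at once if a loose thing on the bench is shifted over 30 mm (distance of any of mixing_cup, paint_tin, spray_can, spare_lid, thinner_tin, mixing_stick, scraper from where it was at the start of the episode above 0.03 m).
It fails at once if the cup, a tin or the spray can is tipped over 0.35 rad (angle between any of mixing_cup, paint_tin, spray_can, thinner_tin's own z axis and vertical above 0.35 rad).
It also fails if it takes over 45 s, if anything falls off the work surface, if the arm or the gripper's body presses on something with over 40 N, if the wrist force passes 120 N, or if a joint passes its speed limit or range.

ROBOT

A 7-joint arm with a two-finger parallel gripper is mounted at the origin on the work surface. World frame = base frame: x ahead of the robot, y to its left, z up, the work surface at z = 0. Lengths are in m, angles in rad, forces in N, time in s.
With the tool pointing down it reaches from about 0.425 to 0.8 m from the base axis. Payload 8.3 kg.
Tool frame: the origin (TCP) lies at the very end of the fingers, on their centre line; the grasp point (between the pads) lies 19 mm behind it (manip.grip_depth is the distance from the TCP to the grasp point, in m); z points along the fingers, y is the line along which they close (so a half turn about z gives the same grasp; the last joint's range is limited). The gripper opens to 85 mm and grips with 20 to 120 N. Pads are 22 mm wide; open, the fingers measure 114 mm over their backs; the gripper's body (76 mm by 85 mm) begins 54 mm behind the grasp point. The pads swing forward as they close: fully open they stand 13 mm farther back than shut.
Start: joints at [1.116, 0.383, 0.016, 1.37, -0.006, 1.388, -0.046], TCP at [0.239, -0.578, 0.231] pointing down, gripper open.
Joint ranges: [-2.95, 2.95], [-0.25, 2.06], [-1.52, 1.56], [0.18, 2.33], [-1.44, 4.58], [0.02, 2.06], [-3.01, 3.01]. Speed limits (rad/s): [2.39, 2.39, 3.01, 3.01, 3.14, 3.14, 3.14].

INTERFACE

Orientations are given as [roll, pitch, yaw] about the fixed x, y, z axes, in that order (R = Rz(yaw) Ry(pitch) Rx(roll)).
In Python, from cell import status, vision, close_job, manip gives the robot as it stands.
- The arm moves only by the shell command python3 -m pendant 'ROWS' [FORCE]. ROWS is JSON, a list of rows, each an object with "dp": the shift along the world's x, y, z in m, a list of three; "spin": the turn about the world's z in degrees; "claw": the closure in counts, from 0 (fully open) to 255 (shut). A call has exactly 10 rows; each row shifts and turns the commanded pose from where the row before left it; what a row does not reach is not made up. A row lasts 1/8 s, in which the tool goes at most 62.5 mm and 10.7 degrees, less where a joint would pass 70% of its speed; a pose out of reach is approached as far as the arm can. A call with a gripper value outside its range is refused whole. The fingers move at their own pace and stop on an object; FORCE is the grip in N (left out, the last holds). Time passes only in rows, so rows that do not move let the fingers close, or fill a call up. It gives the time, the measured TCP pose, the force, the opening and the grip force at its end, in the units of the state.
- status.state(): the state, without advancing time (a new reading comes with each control period).
- vision.grab_frame(name): name is "scene" or "side" or "wrist"; returns (picture, depth): 384x512x3 uint8, blue, green, red; 384x512 float32, m along the optical axis (not along the pixel's ray), 0 where there is no reading.
- vision.calibration(name): a dict with "intrinsics" (3x3 intrinsics, pixels), "R" (3x3) and "t" (3): a world point X has camera coordinates R X + t. Camera axes: x right, y down, z forward; pixel columns grow to the right and rows downward; lengths in m; the calibration is good to about 2 mm. A picture is of the moment at which its call begins: read the wrist's pose just before it. calibration takes no time and is no camera call; for the wrist camera it gives the pose at the moment of the call.
- close_job(): hands the job in; it is judged then, once.
The state is a dict: "time": time; "q": joint angles; "joint_velocities": joint speeds; "joint_torque": joint torques, N m; "position": TCP position; "tool_rot": TCP orientation; "wrist_force": force on the tool from outside, world axes, zero at the start; "moment": the same for the moment, N m; "gripper_width": finger opening in m; "finger_force": force on a finger pad.
Only numpy, scipy, OpenCV 4.12 (cv2) and the standard library are available. Lean on these libraries where they do the work, as an engineer would, in place of code of your own. Each camera call takes 0.05 s, during which the arm holds its last target. There are 200 camera calls.

## Working session

There is one attempt and no reset: what is moved stays moved. The work goes in short steps, Python scripts to look and compute and a shell command to move; the robot and the scene stay as the last step left them, time stands still between calls to the robot, and variables do not carry over. Pictures are saved under pics/ and viewed, at most 10 in all, crops included, and the job is handed in when it is done.

```bash
ls; mkdir -p pics
python3 - <<'E'
from cell import status, vision
import cv2, numpy as np
s=status.state(); print(s['time'],s['position'],s['tool_rot'],s['gripper_width'])
for n in ("scene","side"):
    p,d=vision.grab_frame(n); cv2.imwrite(f"pics/{n}0.png",p); np.save(f"{n}0.npy",d)
    c=vision.calibration(n); print(n,c)
E
```

```text
pics
0.0 [ 0.23851906 -0.57715296  0.23026219] [-3.13962985e+00  1.94878503e-05  3.91897560e-01] 0.08524461315151453
scene {'intrinsics': array([[377.97823124,   0.        , 256.49797377],
       [  0.        , 377.97823124, 189.73066259],
       [  0.        ,   0.        ,   1.        ]]), 'R': array([[ 0.57357305,  0.81910403,  0.00908542],
       [ 0.58050264, -0.39861835, -0.71001415],
       [-0.57795384,  0.41251909, -0.7041288 ]]), 't': array([-0.28443785, -0.28597265,  1.68795915])}
side {'intrinsics': array([[410.17873691,   0.        , 255.22981586],
       [  0.        , 410.17873691, 191.94059165],
       [  0.        ,   0.        ,   1.        ]]), 'R': array([[-0.70539466, -0.70845517, -0.0225752 ],
       [-0.41801293,  0.44150627, -0.79393791],
       [ 0.57243651, -0.55060283, -0.60757959]]), 't': array([0.37542388, 0.36480604, 1.29113711])}
```

View pics/scene0.png

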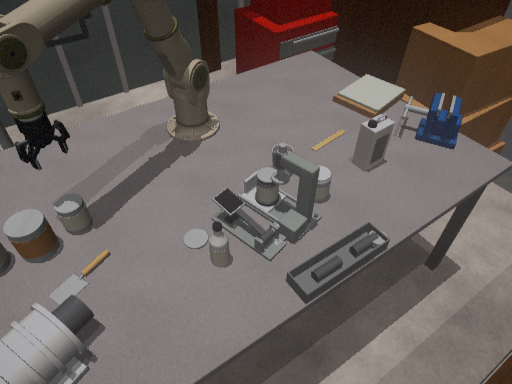

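View pics/side0.png

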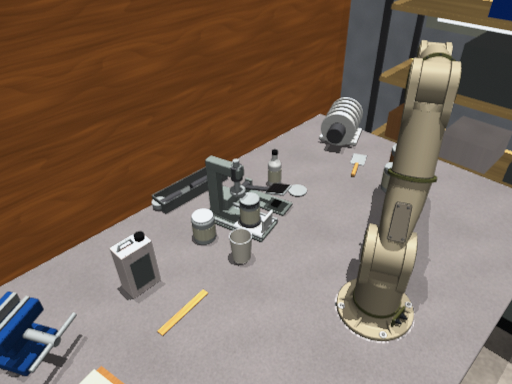

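The scene view shows the press with its tin at about (268,183), the treadle pad at (230,202) and the spray can at (219,247). In the side view the tin is at (250,207) and the mixing cup at (240,245). Next I'll build a top-down map from both depth images.

```bash
cat > h.py <<'E'
import numpy as np, cv2
from cell import vision, status
def cloud(n,d,c=None):
    c=c or vision.calibration(n); K,R,t=map(np.asarray,(c['intrinsics'],c['R'],c['t']))
    v,u=np.mgrid[:384,:512]; r=np.stack([(u-K[0,2])/K[0,0],(v-K[1,2])/K[1,1],np.ones_like(u)],-1)*d[...,None]
    X=(r-t)@R; X[d<=0]=np.nan; return X
def ray(n,u,v,z):
    c=vision.calibration(n); K,R,t=map(np.asarray,(c['intrinsics'],c['R'],c['t']))
    o=-R.T@t; w=R.T@np.linalg.inv(K)@[u,v,1]; return o+w*(z-o[2])/w[2]
E
python3 - <<'E'
from h import *
out=[]
for n in ("scene","side"):
    p=cv2.imread(f"pics/{n}0.png"); X=cloud(n,np.load(f"{n}0.npy"))
    m=np.zeros((500,500,3),np.uint8)
    x0,y0=0.35,-0.40   # 1 mm*... 
    P=X.reshape(-1,3); C=p.reshape(-1,3); o=np.argsort(P[:,2]); P=P[o];C=C[o]
    k=(P[:,2]<0.3)&(P[:,2]>-.02); P=P[k];C=C[k]
    # col = -y , row = -x
    S=800
    for (x,y,z),c in zip(P,C):
        r=int((0.95-x)*S); q=int((0.35-y)*S)
        if 0<=r<500 and 0<=q<500:
            h=int(np.clip(z/0.27,0,1)*179)
            m[r-1:r+2,q-1:q+2]=cv2.cvtColor(np.uint8([[[h*0.8,255 if z>.006 else 60,220]]]),cv2.COLOR_HSV2BGR)[0,0]
    out.append(m)
    if n=="scene":
        for (u,v) in [(268,176),(230,202),(268,195),(219,230),(195,239)]: print(n,u,v,X[v,u].round(3))
    else:
        for (u,v) in [(250,198),(240,235),(203,215),(280,188),(298,190)]: print(n,u,v,X[v,u].round(3))
cv2.imwrite("pics/top.png",cv2.resize(np.hstack(out),(800,400),interpolation=cv2.INTER_AREA))
a=cv2.resize(cv2.imread("pics/scene0.png")[130:280,170:345],None,fx=2.25,fy=2.25*1.2*0+2.25)
b=cv2.resize(cv2.imread("pics/side0.png")[140:290,150:325],None,fx=2.25,fy=2.25)
cv2.imwrite("pics/crops.png",np.hstack([a,b]))
E
```

```text
scene 268 176 [ 0.572 -0.008  0.134]
scene 230 202 [ 0.567 -0.156  0.092]
scene 268 195 [ 0.593 -0.021  0.069]
scene 219 230 [ 0.693 -0.269  0.154]
scene 195 239 [ 0.575 -0.299  0.01 ]
side 250 198 [ 0.56  -0.004  0.134]
side 240 235 [0.49  0.116 0.073]
side 203 215 [0.631 0.166 0.114]
side 280 188 [ 0.546 -0.155  0.106]
side 298 190 [ 0.566 -0.295  0.008]
```

View pics/top.png

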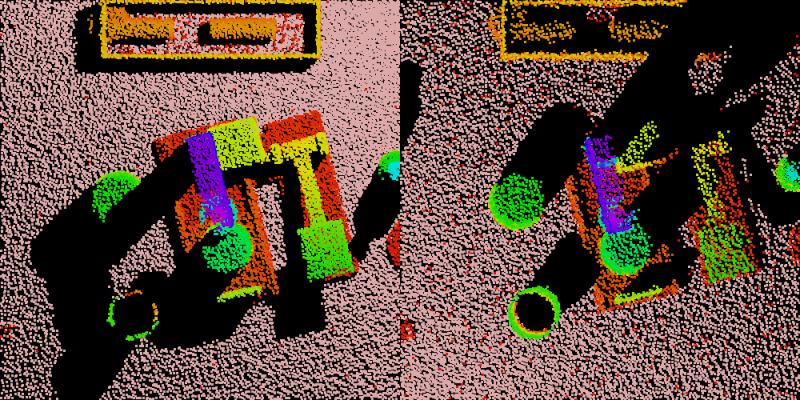

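View pics/crops.png

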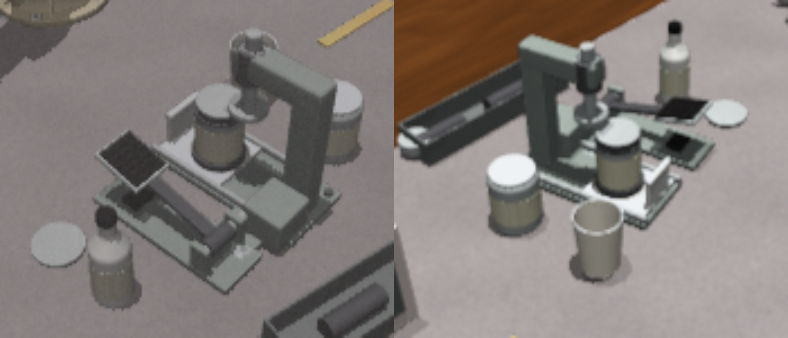

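The top map shows the press yawed slightly, with the lid, pad and push plate all visible. The crops confirm the shuttle is out towards the robot and the cup is left of it. Next I'll fit the poses.

Run:
```python
from h import *
P=[];L={}
for n in ("scene","side"):
    X=cloud(n,np.load(f"{n}0.npy")).reshape(-1,3); L[n]=X[np.isfinite(X).all(1)]
for n,X in L.items():
    near=lambda c,r:X[np.hypot(*(X[:,:2]-c).T)<r]
    # lid
    a=near([.565,-.005],.06); a=a[(a[:,2]>.128)&(a[:,2]<.140)]
    # drop ram: enclosing circle
    c,r=cv2.minEnclosingCircle(a[:,:2].astype(np.float32)); print(n,'lid',c,r,len(a),np.median(a[:,2]))
    h=near([.62,0],.16); h=h[(h[:,2]>.25)&(h[:,2]<.27)]
    print(' head',cv2.minAreaRect((h[:,:2]*1000).astype(np.float32)))
    p=near([.56,-.156],.075); p=p[(p[:,2]>.075)&(p[:,2]<.125)]
    R=cv2.minAreaRect((p[:,:2]*1000).astype(np.float32)); print(' pad',R,p[:,2].min(),p[:,2].max(), p[:,2].mean())
    b=near([.495,-.03],.06); b=b[(b[:,2]>.06)&(b[:,2]<.09)]
    print(' plate',cv2.minAreaRect((b[:,:2]*1000).astype(np.float32)),len(b),b[:,2].max())
    q=near([.49,.11],.08); q=q[(q[:,2]>.085)&(q[:,2]<.12)]
    print(' cup',cv2.minEnclosingCircle(q[:,:2].astype(np.float32)))
    e=near([.575,-.299],.055); e=e[(e[:,2]>.005)&(e[:,2]<.015)]
    print(' spare',cv2.minEnclosingCircle(e[:,:2].astype(np.float32)))
```

```text
scene lid (0.5643925666809082, -0.000541717919986695) 0.039936263114213943 209 0.13311551648846687
 head ((663.6328125, 24.102479934692383), (151.0785369873047, 47.30086135864258), 14.71131420135498)
 pad ((575.9088745117188, -154.64776611328125), (117.54466247558594, 70.4144515991211), 13.359390258789062) 0.07526130003237545 0.11173443732199376 0.09553473180402142
 plate ((503.99249267578125, -34.357025146484375), (49.185733795166016, 88.09835815429688), 55.053321838378906) 85 0.08471056265474905
 cup ((0.45755836367607117, 0.1408032774925232), 0.03928567096590996)
 spare ((0.5761497616767883, -0.2962692975997925), 0.048047441989183426)
side lid (0.5646632313728333, -0.003215094795450568) 0.03972515091300011 200 0.13418515054314895
 head ((662.0283203125, 22.510709762573242), (149.23681640625, 50.61427688598633), 12.241744041442871)
 pad ((573.3888549804688, -155.27749633789062), (116.93152618408203, 76.84642791748047), 15.250476837158203) 0.07530731872981342 0.11230607307694654 0.09843682813854515
 plate ((507.65185546875, -21.423500061035156), (57.97956848144531, 72.52770233154297), 4.711036682128906) 127 0.08985351268457036
 cup ((0.4631081223487854, 0.13784612715244293), 0.04288085550069809)
 spare ((0.5769813060760498, -0.2976319193840027), 0.0533149279654026)
```

```bash
python3 -m pendant '[{"dp":[0.027,0.047,0],"spin":-9,"claw":255},{"dp":[0.027,0.047,0],"spin":0,"claw":255},{"dp":[0.027,0.047,0],"spin":0,"claw":255},{"dp":[0.027,0.047,0],"spin":0,"claw":255},{"dp":[0.027,0.047,0],"spin":0,"claw":255},{"dp":[0.027,0.047,0],"spin":0,"claw":255},{"dp":[0.0105,0.053,0],"spin":0,"claw":255},{"dp":[0.0105,0.053,0],"spin":0,"claw":255},{"dp":[0.0105,0.053,0],"spin":0,"claw":255},{"dp":[0.0105,0.053,0],"spin":0,"claw":255}]' 20
```

```text
time: 1.35
position: [0.4425, -0.0819, 0.2311]
tool_rot: [3.142, 0.0, 0.235]
wrist_force: [0.9, 0.2, -0.4]
gripper_width: 0.0001
finger_force: 0.0
```

```bash
python3 -m pendant '[{"dp":[0.0075,0.053,0],"spin":0,"claw":255},{"dp":[0,0,-0.044],"spin":0,"claw":255},{"dp":[0,0,-0.044],"spin":0,"claw":255},{"dp":[0,0,-0.044],"spin":0,"claw":255},{"dp":[0,0,-0.044],"spin":0,"claw":255},{"dp":[0,0,0],"spin":0,"claw":255},{"dp":[0,0,0],"spin":0,"claw":255},{"dp":[0,0,0],"spin":0,"claw":255},{"dp":[0,0,0],"spin":0,"claw":255},{"dp":[0,0,0],"spin":0,"claw":255}]'
python3 - <<'E'
from h import *
p,d=vision.grab_frame("side"); q,_=vision.grab_frame("scene")
cv2.imwrite("pics/c1.png",np.hstack([cv2.resize(x,None,fx=2.25,fy=2.25) for x in (q[130:280,170:345],p[140:290,150:325])]))
E
```

```text
time: 2.6
position: [0.4506, -0.0307, 0.056]
tool_rot: [3.141, -0.001, 0.235]
wrist_force: [-1.1, -0.2, 0.3]
gripper_width: -0.0004
finger_force: 0.0
```

View pics/c1.png

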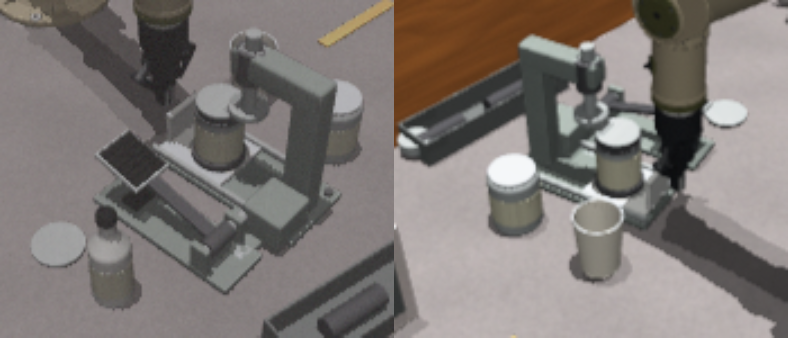

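The closed fingers stand centred in front of the push plate, clear of the cup. Pushing along the press x now.

```bash
python3 -m pendant '[{"dp":[0.0073,0.0018,0],"spin":0,"claw":255},{"dp":[0.0073,0.0018,0],"spin":0,"claw":255},{"dp":[0.0073,0.0018,0],"spin":0,"claw":255},{"dp":[0.0073,0.0018,0],"spin":0,"claw":255},{"dp":[0.0073,0.0018,0],"spin":0,"claw":255},{"dp":[0.0073,0.0018,0],"spin":0,"claw":255},{"dp":[0.0073,0.0018,0],"spin":0,"claw":255},{"dp":[0.0073,0.0018,0],"spin":0,"claw":255},{"dp":[0,0,0],"spin":0,"claw":255},{"dp":[0,0,0],"spin":0,"claw":255}]'
```

```text
time: 3.95
position: [0.5091, -0.0163, 0.0555]
tool_rot: [3.141, -0.001, 0.235]
wrist_force: [-0.9, 0.5, -0.1]
gripper_width: -0.0004
finger_force: 0.0
```

```bash
python3 -m pendant '[{"dp":[0.0029,0.0007,0],"spin":0,"claw":255},{"dp":[0.0029,0.0007,0],"spin":0,"claw":255},{"dp":[0.0029,0.0007,0],"spin":0,"claw":255},{"dp":[0.0019,0.0005,0],"spin":0,"claw":255},{"dp":[0,0,0],"spin":0,"claw":255},{"dp":[0,0,0],"spin":0,"claw":255},{"dp":[0,0,0],"spin":0,"claw":255},{"dp":[0,0,0],"spin":0,"claw":255},{"dp":[0,0,0],"spin":0,"claw":255},{"dp":[0,0,0],"spin":0,"claw":255}]'
python3 - <<'E'
from h import *
p,d=vision.grab_frame("side"); q,_=vision.grab_frame("scene")
cv2.imwrite("pics/c2.png",np.hstack([cv2.resize(x,None,fx=2.25,fy=2.25) for x in (q[130:280,170:345],p[140:290,150:325])]))
E
```

```text
time: 5.2
position: [0.5192, -0.0136, 0.0553]
tool_rot: [-3.142, -0.0, 0.235]
wrist_force: [-1.1, 0.1, -0.1]
gripper_width: 0.0002
finger_force: 0.0
```

View pics/c2.png

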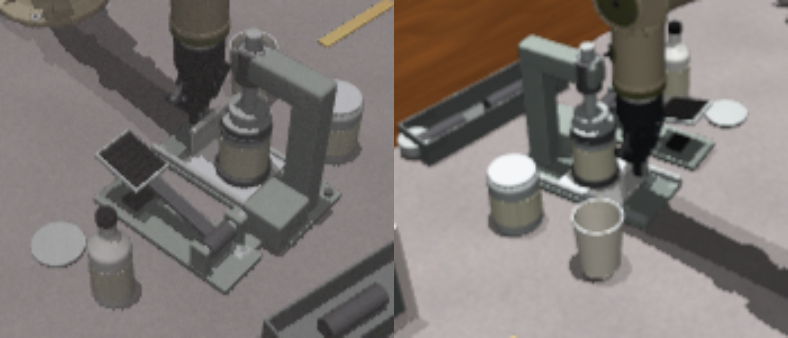

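The tin is now almost under the ram. I'll creep forward until the stop gives a reaction.

```bash
python3 -m pendant '[{"dp":[0.0015,0.0004,0],"spin":0,"claw":255},{"dp":[0.0015,0.0004,0],"spin":0,"claw":255},{"dp":[0.0015,0.0004,0],"spin":0,"claw":255},{"dp":[0.0,0.0,0],"spin":0,"claw":255},{"dp":[0,0,0],"spin":0,"claw":255},{"dp":[0,0,0],"spin":0,"claw":255},{"dp":[0,0,0],"spin":0,"claw":255},{"dp":[0,0,0],"spin":0,"claw":255},{"dp":[0,0,0],"spin":0,"claw":255},{"dp":[0,0,0],"spin":0,"claw":255}]'
```

```text
time: 6.55
position: [0.522, -0.0129, 0.055]
tool_rot: [-3.142, 0.004, 0.234]
wrist_force: [-8.7, -1.6, 6.4]
gripper_width: 0.0
finger_force: 4.6
```

Run:
```python
from h import *
# lid centre now: side view, lid z band
for n in("side","scene"):
    p,d=vision.grab_frame(n); X=cloud(n,d).reshape(-1,3); X=X[np.isfinite(X).all(1)]
    a=X[(abs(X[:,2]-.11)<.019)&(np.hypot(X[:,0]-.60,X[:,1]-.008)<.065)]
    # tin body visible side: robust circle fit r=.038
    from scipy.optimize import least_squares
    b=X[(X[:,2]>.06)&(X[:,2]<.128)&(np.hypot(X[:,0]-.605,X[:,1]-.009)<.055)]
    f=least_squares(lambda c:np.hypot(b[:,0]-c[0],b[:,1]-c[1])-.038,[.605,.009],loss='soft_l1',f_scale=.002)
    print(n,f.x,len(b),np.median(abs(f.fun)))
```

```text
side [0.61427185 0.00851963] 291 0.0018477418898637174
scene [0.6121267  0.01071589] 344 0.0012468845308105242
```

Force rose to 8.7 N and the tin is centred on the ram axis. I'll push a touch more to confirm, then back off.

```bash
python3 -m pendant '[{"dp":[0.0015,0.0004,0],"spin":0,"claw":255},{"dp":[0.0015,0.0004,0],"spin":0,"claw":255},{"dp":[0.0,0.0,0],"spin":0,"claw":255},{"dp":[0.0,0.0,0],"spin":0,"claw":255},{"dp":[0,0,0],"spin":0,"claw":255},{"dp":[0,0,0],"spin":0,"claw":255},{"dp":[0,0,0],"spin":0,"claw":255},{"dp":[0,0,0],"spin":0,"claw":255},{"dp":[0,0,0],"spin":0,"claw":255},{"dp":[0,0,0],"spin":0,"claw":255}]'
```

```text
time: 7.9
position: [0.5221, -0.013, 0.0542]
tool_rot: [-3.141, 0.01, 0.234]
wrist_force: [-20.6, -3.8, 12.3]
gripper_width: -0.0001
finger_force: 10.3
```

```bash
python3 -m pendant '[{"dp":[-0.039,-0.0095,0],"spin":0,"claw":255},{"dp":[0,0,0.047],"spin":0,"claw":255},{"dp":[0,0,0.047],"spin":0,"claw":255},{"dp":[0,0,0.047],"spin":0,"claw":255},{"dp":[0.0233,-0.0447,0],"spin":0,"claw":255},{"dp":[0.0233,-0.0447,0],"spin":0,"claw":255},{"dp":[0.0233,-0.0447,0],"spin":0,"claw":255},{"dp":[0,0,-0.04],"spin":0,"claw":255},{"dp":[0,0,0],"spin":0,"claw":255},{"dp":[0,0,0],"spin":0,"claw":255}]'
python3 - <<'E'
from h import *
p,d=vision.grab_frame("side"); q,_=vision.grab_frame("scene")
cv2.imwrite("pics/c3.png",np.hstack([cv2.resize(x,None,fx=2.25,fy=2.25) for x in (q[130:280,170:345],p[140:290,150:325])]))
E
```

```text
time: 9.15
position: [0.5581, -0.1543, 0.1574]
tool_rot: [-3.142, -0.001, 0.236]
wrist_force: [0.1, -0.1, 1.0]
gripper_width: -0.0001
finger_force: 0.0
```

View pics/c3.png

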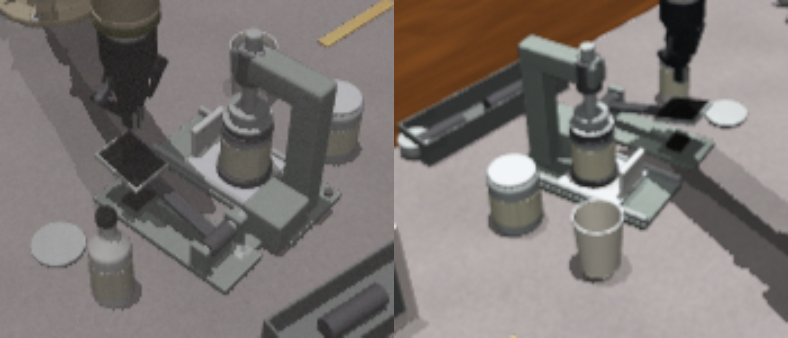

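The shuttle stayed home and the fingers are above the pad. Pressing the treadle.

```bash
python3 -m pendant '[{"dp":[0,0,-0.05],"spin":0,"claw":255},{"dp":[0,0,-0.0085],"spin":0,"claw":255},{"dp":[-0.001,-0.0003,-0.0085],"spin":0,"claw":255},{"dp":[-0.001,-0.0003,-0.0085],"spin":0,"claw":255},{"dp":[-0.001,-0.0003,-0.0085],"spin":0,"claw":255},{"dp":[-0.001,-0.0003,-0.0085],"spin":0,"claw":255},{"dp":[-0.001,-0.0003,-0.0085],"spin":0,"claw":255},{"dp":[-0.001,-0.0003,-0.0085],"spin":0,"claw":255},{"dp":[0,0,0],"spin":0,"claw":255},{"dp":[0,0,0],"spin":0,"claw":255}]'
```

```text
time: 10.5
position: [0.5527, -0.1569, 0.0476]
tool_rot: [3.141, -0.002, 0.235]
wrist_force: [-1.9, 1.4, 8.0]
gripper_width: -0.0002
finger_force: 3.5
```

```bash
python3 -m pendant '[{"dp":[-0.0005,0,-0.003],"spin":0,"claw":255},{"dp":[-0.0005,0,-0.003],"spin":0,"claw":255},{"dp":[0,0,-0.002],"spin":0,"claw":255},{"dp":[0,0,-0.001],"spin":0,"claw":255},{"dp":[0,0,-0.001],"spin":0,"claw":255},{"dp":[0,0,0],"spin":0,"claw":255},{"dp":[0,0,0],"spin":0,"claw":255},{"dp":[0,0,0],"spin":0,"claw":255},{"dp":[0,0,0],"spin":0,"claw":255},{"dp":[0,0,0],"spin":0,"claw":255}]'
```

```text
time: 11.75
position: [0.5528, -0.157, 0.04]
tool_rot: [3.139, -0.005, 0.235]
wrist_force: [-6.8, 2.3, 24.5]
gripper_width: -0.0001
finger_force: 12.2
```

```bash
python3 -m pendant '[{"dp":[0,0,-0.0015],"spin":0,"claw":255},{"dp":[0,0,0],"spin":0,"claw":255},{"dp":[0,0,0],"spin":0,"claw":255},{"dp":[0,0,0],"spin":0,"claw":255},{"dp":[0,0,0],"spin":0,"claw":255},{"dp":[0,0,0],"spin":0,"claw":255},{"dp":[0,0,0],"spin":0,"claw":255},{"dp":[0,0,0],"spin":0,"claw":255},{"dp":[0,0,0],"spin":0,"claw":255},{"dp":[0,0,0],"spin":0,"claw":255}]'
python3 -m pendant '[{"dp":[0,0,0.01],"spin":0,"claw":255},{"dp":[0.001,0.0003,0.01],"spin":0,"claw":255},{"dp":[0.001,0.0003,0.01],"spin":0,"claw":255},{"dp":[0.001,0.0003,0.01],"spin":0,"claw":255},{"dp":[0.001,0.0003,0.01],"spin":0,"claw":255},{"dp":[0.001,0.0003,0.01],"spin":0,"claw":255},{"dp":[0,0,0.03],"spin":0,"claw":255},{"dp":[0,0,0.04],"spin":0,"claw":255},{"dp":[0,0,0.04],"spin":0,"claw":255},{"dp":[0,0,0],"spin":0,"claw":255}]'
python3 - <<'E'
from h import *
p,d=vision.grab_frame("side"); q,_=vision.grab_frame("scene")
cv2.imwrite("pics/c4.png",np.hstack([cv2.resize(x,None,fx=2.25,fy=2.25) for x in (q[130:280,170:345],p[140:290,150:325])]))
E
```

```text
time: 13.0
position: [0.5529, -0.157, 0.0395]
tool_rot: [3.139, -0.005, 0.235]
wrist_force: [-10.6, 3.9, 33.3]
gripper_width: -0.0003
finger_force: 17.0
time: 14.25
position: [0.5565, -0.1558, 0.2084]
tool_rot: [3.139, -0.003, 0.235]
wrist_force: [0.7, 0.4, 0.1]
gripper_width: 0.0004
finger_force: 0.0
```

View pics/c4.png

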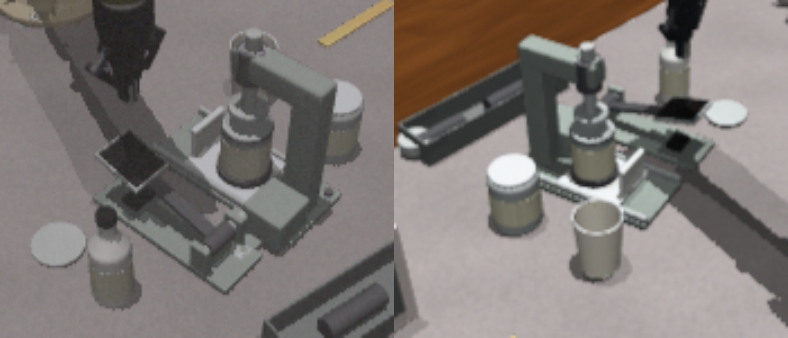

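The dark band under the lid is gone, so the lid is home. The treadle is back up, the shuttle is home and the robot is clear, so I'm handing the job in.

```bash
python3 -c "
from cell import close_job; print(close_job())"
```

```text
the job is handed in; nothing more can be done
None
```

The shuttle is home under the ram, the lid has been driven home, the treadle is back up, and I handed the job in at about 14 s; I saw nothing else on the bench disturbed, but no verdict was shown.

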